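# Switch on the carving bench

## Robot

A 6-joint arm with a two-finger parallel gripper is mounted at the origin on the work surface. World frame = base frame: x ahead of the robot, y to its left, z up, the work surface at z = 0. Lengths are in m, angles in rad, forces in N, time in s.
With the tool pointing down it reaches from about 0.35 to 0.925 m from the base axis. Payload 6.4 kg.
Tool frame: the origin (TCP) lies at the centre of the arm's flange, where the gripper is bolted on; the fingertips stand 173 mm ahead of it and the grasp point (between the pads) lies 155 mm ahead of it; z points along the fingers, y is the line along which they close (so a half turn about z gives the same grasp; the last joint's range is limited). The gripper opens to 85 mm and grips with 20 to 120 N. Pads are 22 mm wide; open, the fingers measure 114 mm over their backs; the gripper's body (76 mm by 85 mm) begins 54 mm behind the grasp point. The pads swing forward as they close: fully open they stand 13 mm farther back than shut.
Start: joints at [-1.457, 0.245, 1.558, -0, 1.339, -0.174], TCP at [0.185, -0.623, 0.405] pointing down, gripper open.
Joint ranges: [-3.13, 3.13], [-1.02, 2.26], [0.13, 2.54], [-0.95, 4.09], [0.21, 2.88], [-2.74, 2.74]. Speed limits (rad/s): [2.57, 2.57, 3.14, 3.14, 3.14, 3.14].

## Interface

Orientations are given as a rotation vector (axis times angle).
In Python, from rig import env, imaging gives the robot as it stands. The module is installed in compiled form; this text tells all that it offers.
- The arm moves only by the tool arm_command, never from a script. Its argument "moves" is a list of rows, each a list of 3 entries, a list of its own where there are three numbers: the shift along the tool's x, y, z in cm, then the turn, a rotation vector about the tool's x, y, z in rad, then the closure, from 0 (fully open) to 1 (shut). A call has 1 to 8 rows; each row is the pose to reach, as a shift and turn from the pose commanded when the call began, along the tool's axes at that moment; what a row does not reach only later rows make up. A row lasts 1/10 s, in which the tool goes at most 50 mm and 8.59 degrees, less where a joint would pass 70% of its speed; a pose out of reach is approached as far as the arm can. A call with a gripper value outside its range is refused whole. The fingers move at their own pace and stop on an object; the grip force is fixed at half the most. Time passes only in rows, so rows that repeat a pose let the fingers close. It gives the time, the measured TCP pose, the force, the opening and the grip force at its end, in the units of the state.
- env.observe(): the state, without advancing time (a new reading comes with each control period).
- imaging.capture(name): name is "scene" or "top" or "wrist"; returns the picture (384x512x3 uint8, blue, green, red); there is no depth.
- imaging.camera_info(name): a dict with "fx", "fy", "cx", "cy" (pixels), "R" (3x3) and "t" (3): a world point X has camera coordinates R X + t; the wrist camera has in their place "mount" (4x4, takes a point from camera to tool coordinates, whose origin is the TCP and whose axes are the flange's). Camera axes: x right, y down, z forward; pixel columns grow to the right and rows downward; lengths in m; the calibration is good to about 2 mm. A picture is of the moment at which its call begins: read the wrist's pose just before it. camera_info takes no time and is no camera call.
- env.sign_off(): hands the job in; it is judged then, once.
The state is a dict: "clock": time; "joint_pos": joint angles; "joint_velocities": joint speeds; "joint_torque": joint torques, N m; "ee_pos": TCP position; "eef_rot": TCP orientation; "contact_force": force on the tool from outside, world axes, zero at the start; "wrist_torque": the same for the moment, N m; "opening": finger opening in m; "finger_force": force on a finger pad.
Only numpy, scipy, OpenCV 4.12 (cv2) and the standard library are available. Lean on these libraries where they do the work, as an engineer would, in place of code of your own. Each camera call takes 0.05 s, during which the arm holds its last target. There are 200 camera calls.

## Task

Get the carving bench ready for work by pressing its switches with your closed fingertips, in this order: first tip the black rocker on by pressing its raised, white-striped end fully down, then press the green button (vacuum hold-down pump) fully in, then press the blue button (dust extractor) fully in. Do not press the red stop button, and do not pick up, push away or disturb the switch boxes, the carved panel, the yellow tape roll, the gouge or the mallet. Finish with the hand clear of everything.

Things in the scene. Friction and masses are not known exactly. Their poses are not given: they have to be found in the camera images.
- power_box: Grey box with the black rocker on top, 110 x 70 x 50 mm (x, y, z), 0.7 kg on rubber feet; its origin is the centre of its underside on the bench, z up. Loose: it must stay put (it may not be lifted or slid). It may stand at any yaw. The rocker's pivot runs along the box's y axis, across the middle of the box, 56 mm above the origin; the white-striped ON end of the rocker lies on the box's +x side.
- rocker_on (a point): The place to press on the rocker: on the upper face of its white-striped ON half, 22 mm from the pivot (the half is 34 mm long, 34 mm wide, 8 mm thick). It moves with the rocker: about 71 mm above the bench and 18 mm from the pivot when off, 64 mm above the bench and 22 mm from the pivot when on (the ON half is then level). The outer edge of the ON half stands 75 mm above the bench when off.
- power_rocker (a joint): Angle of the rocker in rad: 0 = off (ON half tilted up; start 0 to 0.03), grows as the white-striped end goes down, 0.36 = hard stop, fully on. About 3 to 5 N at the striped end tips it; no spring, it stays where it is left.
- pump_box: Grey box with the green button in the middle of its top, 80 x 70 x 50 mm, 0.6 kg on rubber feet; its origin is the centre of its underside on the bench, z up. Loose: it must stay put (it may not be lifted or slid).
- pump_top (a point): Centre of the top face of the green button, a round cap 36 mm in diameter that stands 16 mm above the box (66 mm above the bench) when out, 8 mm when in; it is pressed straight down.
- pump_button (a joint): Green button. Joint value in m: 0 = standing fully out (start 0 to 0.001), grows as it is pressed, 0.008 = hard stop, fully in. There is no spring: about 4 N of steady push moves it down, it feels the same all the way, and it stays where it is left.
- dust_box: Grey box with the blue button in the middle of its top, 80 x 70 x 50 mm, 0.6 kg on rubber feet; its origin is the centre of its underside on the bench, z up. Loose: it must stay put (it may not be lifted or slid).
- dust_top (a point): Centre of the top face of the blue button, a round cap 36 mm in diameter that stands 16 mm above the box (66 mm above the bench) when out, 8 mm when in; it is pressed straight down.
- dust_button (a joint): Blue button. Joint value in m: 0 = standing fully out (start 0 to 0.001), grows as it is pressed, 0.008 = hard stop, fully in. There is no spring: about 4 N of steady push moves it down, it feels the same all the way, and it stays where it is left.
- stop_box: Yellow box with the red mushroom stop button on top, 80 x 70 x 50 mm, 73 mm tall with the button, 0.6 kg; origin at the centre of its underside. Leave it alone.
- stop_button (a joint): Red mushroom stop button, 42 mm in diameter. It must not be pressed. Joint value in m: 0 = standing fully out (start 0 to 0.001), grows as it is pressed, 0.008 = hard stop, fully in. There is no spring: about 4 N of steady push moves it down, it feels the same all the way, and it stays where it is left.
- panel: Half-carved pale wooden relief panel with a raised frame, 210 x 150 x 26 mm, lying loose on a 240 x 160 x 22 mm aluminium vacuum plate (its top 48 mm above the bench), long side along x; origin at the centre of its underside. Leave it alone.
- tape: Roll of yellow tape standing flat, 90 mm in diameter (hole 62 mm), 48 mm high; origin at the centre of its underside. Leave it alone.
- gouge: Carving gouge lying on the bench, 250 mm long, 22 mm high: wooden handle 120 mm towards its own -x, steel blade 130 mm towards +x, origin between them on the bench. Leave it alone.
- mallet: Mallet lying on the bench: dark head 80 x 110 x 60 mm, origin at the centre of the head's underside, wooden handle 28 mm thick reaching 240 mm towards its own -x. Leave it alone.
Things that resemble listed ones, but are neither listed nor needed, are in the scene too. Leave any orange or purple look-alike of the power_box alone. What is shaped like the dust_box but orange or turquoise is not meant.

How it is judged:
By the outcome, as a careful person would: the job done as asked, in the order asked, and still so for the second after the job is handed in, with the robot touching nothing.
It also fails if it takes over 51 s, if anything falls off the work surface, if the arm or the gripper's body presses on something with over 40 N, if the wrist force passes 120 N, or if a joint passes its speed limit or range.

## Working session

There is one attempt and no reset: what is moved stays moved. The work goes in short steps, Python scripts to look and compute and a tool call to move; the robot and the scene stay as the last step left them, time stands still between calls to the robot, and variables do not carry over. Pictures are saved under pics/ and viewed, at most 10 in all, crops included, and the job is handed in when it is done.

Besides the shell and the picture viewer there is one more tool, called after ">>>" as a command line: name --argument value ..., lists and objects as JSON in quotes. arm_command: Moves the arm, as the interface text tells. Its arguments: {"type":"object","properties":{"moves":{"type":"array","items":{"type":"array"}}},"required":["moves"]}

```bash
mkdir -p pics
cat > h.py <<'E'
import numpy as np, cv2
from rig import env, imaging
from scipy.spatial.transform import Rotation as Ro
def ray(name,u,v,z,st=None):
    c=imaging.camera_info(name)
    d=np.array([(u-c['cx'])/c['fx'],(v-c['cy'])/c['fy'],1.])
    if name=='wrist':
        M=np.array(c['mount']);R=Ro.from_rotvec(st['eef_rot']).as_matrix()
        o=R@M[:3,3]+st['ee_pos'];d=R@M[:3,:3]@d
    else:
        R=np.array(c['R']);o=-R.T@np.array(c['t']);d=R.T@d
    return o+d*(z-o[2])/d[2]
def totool(dw,st): return Ro.from_rotvec(st['eef_rot']).as_matrix().T@dw
E
python3 - <<'E'
from h import *
for n in('top','scene'):
    im=imaging.capture(n);cv2.imwrite(f'pics/{n}0.png',im)
    c=imaging.camera_info(n);print(n,c['fx'],-np.array(c['R']).T@c['t'])
a=cv2.imread('pics/top0.png');cv2.imwrite('pics/top0b.png',cv2.resize(a,(800,600),interpolation=cv2.INTER_CUBIC))
s=env.observe();print(s['ee_pos'],s['eef_rot'],s['clock'],s['contact_force'])
E
```

```text
top 456.55740572351976 [ 0.41145868 -0.01570596  1.41649193]
scene 359.57514201814325 [ 1.2840881  -0.28164865  0.86978608]
[ 0.18447816 -0.62305738  0.4036504 ] [-3.10734714e+00 -4.50265449e-01 -9.23756593e-05] 0.1 [-0.33696192  0.35738854 -0.46657444]
```

View pics/top0b.png

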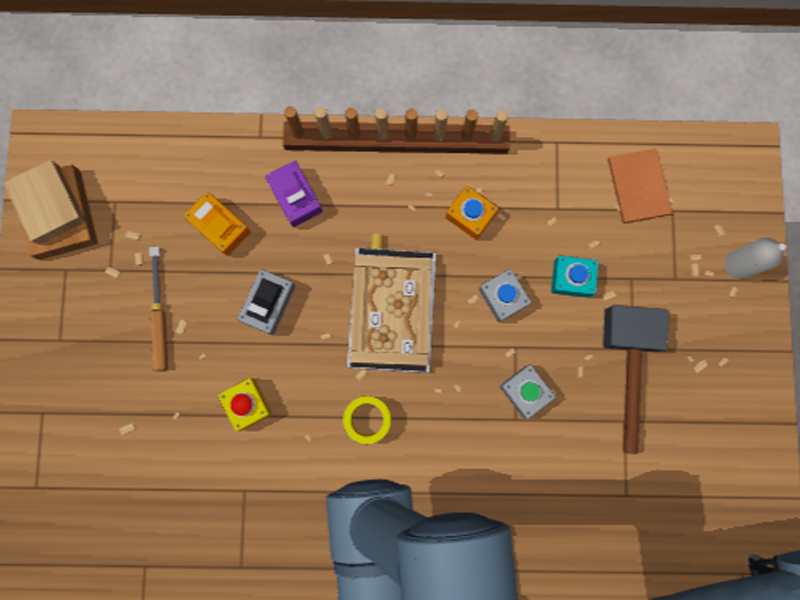

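View pics/scene0.png

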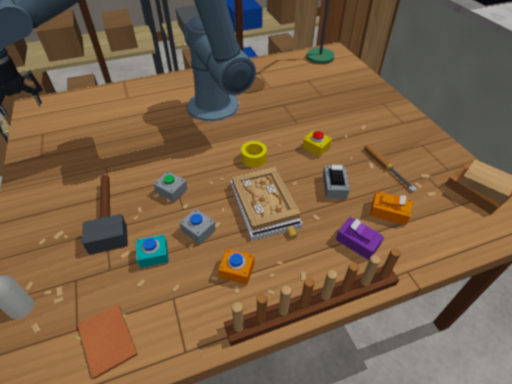

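Top view, enlarged 800x600 pixels:
- **Power box candidates:** grey box with black rocker (265,302), orange (217,222), purple (293,194). The grey one fits, with its white stripe at about (259,311).
- **Dust box candidates:** grey with blue button (507,294), orange (473,209), turquoise (577,274). The grey one fits.
- **Others:** the green button is at (530,391) and the red stop at (241,404).

I'll confirm these in one crop and measure.

Run:
```python
from h import *
a=cv2.imread('pics/top0.png')
crop=lambda u,v:cv2.resize(a[v-32:v+32,u-32:u+32],(390,390),interpolation=cv2.INTER_CUBIC)
cv2.imwrite('pics/crop.png',np.hstack([crop(170,193),crop(325,188)]))
hsv=cv2.cvtColor(a,cv2.COLOR_BGR2HSV)
def cen(m,u,v,r):
    k=np.zeros(m.shape,np.uint8);k[v-r:v+r,u-r:u+r]=1;ys,xs=np.nonzero((m>0)&(k>0));return xs.mean(),ys.mean(),len(xs),xs,ys
for n,lo,hi,u,v in(('green',(50,120,60),(80,255,255),339,250),('blue',(100,140,60),(120,255,255),324,188)):
    x,y,k,_,_=cen(cv2.inRange(hsv,lo,hi),u,v,16);p=ray('top',x,y,.066);print(n,x,y,k,p,2*np.sqrt(k/np.pi)*1.35/456)
m=cv2.inRange(hsv,(0,0,170),(179,60,255));x,y,k,_,_=cen(m,166,198,10);print('stripe',x,y,k,ray('top',x,y,.073))
# grey box hull
m=cv2.inRange(hsv,(0,0,60),(179,70,255));k=np.zeros_like(m);k[168:218,146:194]=255;m&=k
m=cv2.morphologyEx(m,cv2.MORPH_OPEN,np.ones((3,3)))
c=max(cv2.findContours(m,0,2)[0],key=cv2.contourArea);r=cv2.minAreaRect(c);print(r)
q=np.array([ray('top',*b,.05) for b in cv2.boxPoints(r)]);print(q.round(3),q.mean(0),np.linalg.norm(np.diff(q,axis=0),axis=1))
```

```text
green 339.0 250.03809523809525 105 [ 0.43602795 -0.26161764  0.066     ] 0.03423092497863814
blue 324.0761904761905 187.27619047619046 105 [ 0.62210416 -0.21856935  0.066     ] 0.03423092497863814
stripe 164.15686274509804 197.64705882352942 51 [0.58228438 0.25683367 0.073     ]
((169.52586364746094, 192.43966674804688), (24.42300033569336, 36.37188720703125), 23.198591232299805)
[[0.564 0.3   0.05 ]
 [0.667 0.261 0.05 ]
 [0.639 0.192 0.05 ]
 [0.536 0.231 0.05 ]] [0.60158673 0.24596644 0.05      ] [0.10977608 0.07476846 0.10948919]
```

View pics/crop.png

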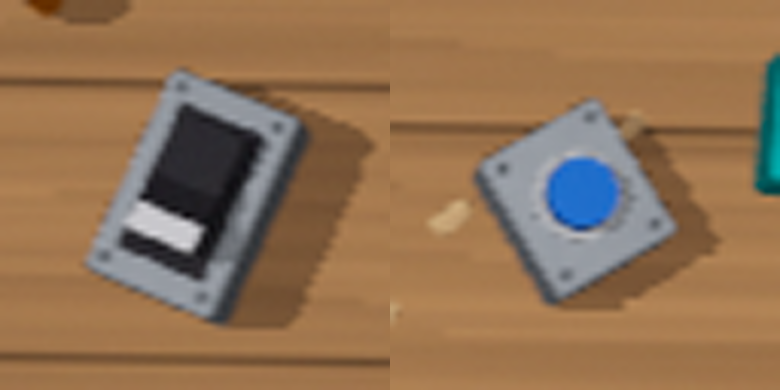

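The crops confirm both: the grey box has a black rocker with its white stripe at the lower-left end, towards -x/+y, and the other grey box has the blue button. Measured sizes fit (109x75 mm box outline including its visible side, 34 mm caps). I'll move towards the power box at height, closing the fingers on the way.

>>> arm_command --moves '[[[31, -36, 0], [0, 0, 0.33], 1], [[31, -36, 0], [0, 0, 0.33], 1], [[31, -36, 0], [0, 0, 0.33], 1], [[31, -36, 0], [0, 0, 0.33], 1], [[31, -36, 0], [0, 0, 0.33], 1], [[31, -36, 0], [0, 0, 0.33], 1], [[31, -36, 0], [0, 0, 0.33], 1], [[31, -36, 0], [0, 0, 0.33], 1]]'

```text
clock: 0.9
ee_pos: [0.3489, -0.2565, 0.4044]
eef_rot: [-3.141, 0.067, -0.0]
contact_force: [1.2, -0.8, 0.8]
opening: -0.0
finger_force: 0.0
```

Run:
```python
from h import *
s=env.observe();print(s['ee_pos'],Ro.from_rotvec(s['eef_rot']).as_matrix().round(3),s['opening'],s['clock'])
print(np.array(imaging.camera_info('wrist')['mount']).round(3))
print(totool(np.array([.585,.252,.405])-s['ee_pos'],s))
```

```text
[ 0.34894755 -0.2565247   0.40437449] [[ 0.999 -0.043  0.   ]
 [-0.043 -0.999  0.   ]
 [ 0.    -0.    -1.   ]] -2.418099061783338e-05 0.9
[[ 0.    -0.956 -0.293  0.075]
 [ 1.     0.     0.001 -0.001]
 [-0.001 -0.293  0.956  0.03 ]
 [ 0.     0.     0.     1.   ]]
[ 2.14029776e-01 -5.18179044e-01 -5.09114926e-04]
```

>>> arm_command --moves '[[[21.5, -52, 4], [0, 0, 0.33], 1], [[21.5, -52, 4], [0, 0, 0.33], 1], [[21.5, -52, 4], [0, 0, 0.33], 1], [[21.5, -52, 4], [0, 0, 0.33], 1], [[21.5, -52, 4], [0, 0, 0.33], 1], [[21.5, -52, 4], [0, 0, 0.33], 1], [[21.5, -52, 4], [0, 0, 0.33], 1], [[21.5, -52, 4], [0, 0, 0.33], 1]]'

```text
clock: 1.7
ee_pos: [0.5104, 0.0909, 0.3771]
eef_rot: [3.087, -0.581, -0.0]
contact_force: [1.5, -1.7, 0.4]
opening: -0.0001
finger_force: 0.0
```

Run:
```python
from h import *
s=env.observe();print(s['ee_pos'],Ro.from_rotvec(s['eef_rot']).as_matrix().round(3),s['clock'])
print(totool(np.array([.585,.252,.365])-s['ee_pos'],s))
```

```text
[0.5103562  0.0908924  0.37711454] [[ 0.932 -0.363 -0.   ]
 [-0.363 -0.932 -0.   ]
 [-0.     0.    -1.   ]] 1.7
[ 0.01102292 -0.17721881  0.01208749]
```

>>> arm_command --moves '[[[1, -17.7, 1.2], [0, 0, 0], 1], [[1, -17.7, 1.2], [0, 0, 0], 1], [[1, -17.7, 1.2], [0, 0, 0], 1], [[1, -17.7, 1.2], [0, 0, 0], 1], [[1, -17.7, 1.2], [0, 0, 0], 1], [[1, -17.7, 1.2], [0, 0, 0], 1]]'

```text
clock: 2.3
ee_pos: [0.5835, 0.2501, 0.3646]
eef_rot: [3.087, -0.58, -0.002]
contact_force: [0.2, -0.3, 0.4]
opening: 0.0002
finger_force: 0.0
```

Run:
```python
from h import *
s=env.observe();a=imaging.capture('wrist')
R=Ro.from_rotvec(s['eef_rot']).as_matrix();c=imaging.camera_info('wrist');M=np.array(c['mount'])
def proj(p):
    q=M[:3,:3].T@(R.T@(np.array(p)-s['ee_pos'])-M[:3,3]);return c['fx']*q[0]/q[2]+c['cx'],c['fy']*q[1]/q[2]+c['cy']
print(s['ee_pos'],s['clock'],proj(s['ee_pos']+R@[0,0,.173]),proj([.585,.252,.071]))
cv2.imwrite('pics/w1.png',cv2.resize(a,(800,600)))
np.save('w1.npy',a)
import pickle;pickle.dump(s,open('s1.pkl','wb'))
```

```text
[0.58353354 0.25014764 0.36464636] 2.3 (np.float64(260.09903149349356), np.float64(249.53320359988092)) (np.float64(256.29481109470623), np.float64(184.81659278740634))
```

View pics/w1.png

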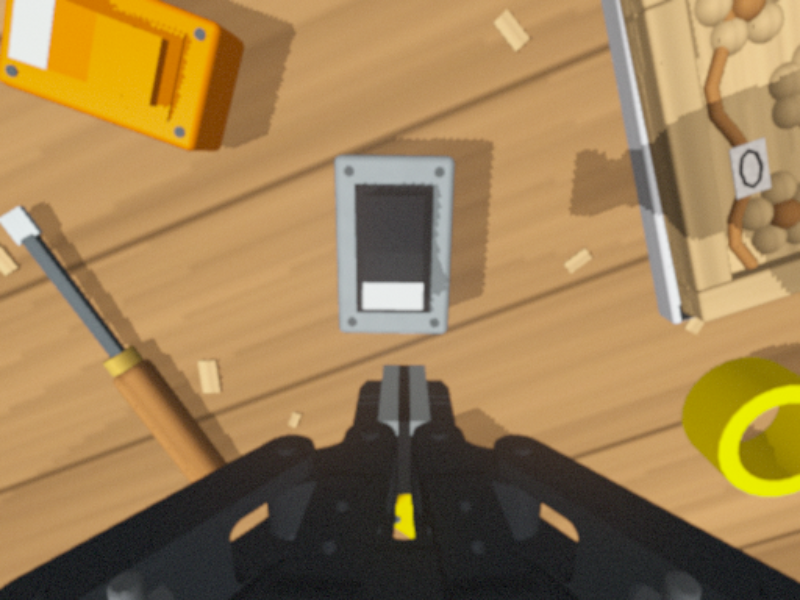

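The wrist view shows the grey box with corners at (336,157), (453,157), (446,333) and (342,333), nearly aligned with the tool. The stripe's centre is at (392,296) and the fingertips at (404,372), on the stripe side.

Run:
```python
from h import *
import pickle
s=pickle.load(open('s1.pkl','rb'))
f=.64
q=np.array([ray('wrist',u*f,v*f,.05,s) for u,v in((337,158),(452,158),(445,332),(343,332))])
print(q.round(4),np.linalg.norm(np.roll(q,-1,0)-q,axis=1));c=q.mean(0)
d=q[2]+q[3]-q[0]-q[1];d/=np.linalg.norm(d);P=c+d*.020;print(c,d,P)
st=[ray('wrist',392*f,v*f,.073,s) for v in(282,296,310)]
print([np.dot(x-c,d) for x in st],[np.cross(d[:2],(x-c)[:2]) for x in st])
s=env.observe();print(100*totool(np.array([P[0],P[1],.173+.085])-s['ee_pos'],s), totool(d,s))
```

```text
[[0.665  0.2598 0.05  ]
 [0.6412 0.1985 0.05  ]
 [0.5425 0.2382 0.05  ]
 [0.5661 0.2988 0.05  ]] [0.06576784 0.1063422  0.06502731 0.10628989]
[0.60372732 0.24880681 0.05      ] [-0.92894579  0.37021579  0.        ] [0.5851484  0.25621112 0.05      ]
[np.float64(0.014060880026029572), np.float64(0.02234811897581977), np.float64(0.030786215366140124)] [array(-0.00085436), array(-0.00084229), array(-0.00083)]
[-0.08125454 -0.70017111 10.69302559] [-9.99975805e-01 -6.89855587e-03  8.94547150e-04]<stdin>:9: DeprecationWarning: Arrays of 2-dimensional vectors are deprecated. Use arrays of 3-dimensional vectors instead. (deprecated in NumPy 2.0)
```

>>> arm_command --moves '[[[-0.3, -0.7, 4], [0, 0, 0], 1], [[-0.3, -0.7, 8], [0, 0, 0], 1], [[-0.3, -0.7, 10.7], [0, 0, 0], 1], [[-0.3, -0.7, 10.7], [0, 0, 0], 1], [[-0.3, -0.7, 10.7], [0, 0, 0], 1]]'

```text
clock: 2.85
ee_pos: [0.5837, 0.2566, 0.2592]
eef_rot: [3.087, -0.583, 0.0]
contact_force: [-0.2, 1.6, 0.2]
opening: -0.0002
finger_force: 0.0
```

>>> arm_command --moves '[[[0, 0, 0.4], [0, 0, 0], 1], [[0, 0, 0.8], [0, 0, 0], 1], [[0, 0, 1.1], [0, 0, 0], 1], [[0, 0, 1.3], [0, 0, 0], 1], [[0, 0, 1.5], [0, 0, 0], 1], [[0, 0, 1.7], [0, 0, 0], 1], [[0, 0, 1.7], [0, 0, 0], 1]]'

```text
clock: 3.55
ee_pos: [0.5835, 0.2577, 0.2414]
eef_rot: [-3.087, 0.581, 0.0]
contact_force: [-1.5, 1.5, 1.8]
opening: -0.0
finger_force: 1.1
```

Tips are at about 0.068 and on the rocker with light force, so I'll press on in small steps.

>>> arm_command --moves '[[[0, 0, 0.1], [0, 0, 0], 1], [[0, 0, 0.2], [0, 0, 0], 1], [[0, 0, 0.3], [0, 0, 0], 1], [[0, 0, 0.4], [0, 0, 0], 1], [[0, 0, 0.4], [0, 0, 0], 1]]'

```text
clock: 4.05
ee_pos: [0.5835, 0.2575, 0.2374]
eef_rot: [3.087, -0.581, -0.0]
contact_force: [-1.7, 1.6, 4.1]
opening: -0.0001
finger_force: 2.1
```

>>> arm_command --moves '[[[0, 0, 0.1], [0, 0, 0], 1], [[0, 0, 0.2], [0, 0, 0], 1], [[0, 0, 0.2], [0, 0, 0], 1]]'

```text
clock: 4.35
ee_pos: [0.5836, 0.2577, 0.2372]
eef_rot: [3.087, -0.581, -0.001]
contact_force: [-7.3, 0.0, 14.8]
opening: 0.0001
finger_force: 7.2
```

The hard stop is reached: tips at 64 mm, force rising without motion. I'll lift and head to the green button.

>>> arm_command --moves '[[[0, 0, -4], [0, 0, 0], 1], [[0, 0, -8], [0, 0, 0], 1], [[0, 0, -12.8], [0, 0, 0], 1], [[5, 53.7, -12.8], [0, 0, 0], 1], [[5, 53.7, -12.8], [0, 0, 0], 1], [[5, 53.7, -12.8], [0, 0, 0], 1], [[5, 53.7, -12.8], [0, 0, 0], 1], [[5, 53.7, -12.8], [0, 0, 0], 1]]'

```text
clock: 5.15
ee_pos: [0.5136, 0.0153, 0.3629]
eef_rot: [3.086, -0.581, 0.001]
contact_force: [1.2, -0.0, -1.1]
opening: 0.0002
finger_force: 0.0
```

Run:
```python
from h import *
s=env.observe();print(s['ee_pos'],s['clock'])
print(100*totool(np.array([.436,-.262,.365])-s['ee_pos'],s))
```

```text
[0.51360386 0.01526584 0.36293967] 5.15
[ 2.84404671 28.65153633 -0.17429449]
```

>>> arm_command --moves '[[[2.8, 28.6, 0], [0, 0, 0], 1], [[2.8, 28.6, 0], [0, 0, 0], 1], [[2.8, 28.6, 0], [0, 0, 0], 1], [[2.8, 28.6, 0], [0, 0, 0], 1], [[2.8, 28.6, 0], [0, 0, 0], 1], [[2.8, 28.6, 0], [0, 0, 0], 1], [[2.8, 28.6, 0], [0, 0, 0], 1], [[2.8, 28.6, 0], [0, 0, 0], 1]]'

```text
clock: 5.95
ee_pos: [0.4362, -0.2602, 0.3629]
eef_rot: [-3.087, 0.584, 0.001]
contact_force: [0.3, 0.5, 0.3]
opening: 0.0001
finger_force: 0.0
```

Run:
```python
from h import *
s=env.observe();a=imaging.capture('wrist');t=imaging.capture('top')
print(s['ee_pos'],s['clock'])
hsv=cv2.cvtColor(a,cv2.COLOR_BGR2HSV)
for n,lo,hi in(('green',(50,120,60),(80,255,255)),('blue',(100,140,60),(120,255,255))):
    m=cv2.morphologyEx(cv2.inRange(hsv,lo,hi),cv2.MORPH_OPEN,np.ones((5,5)))
    for c in cv2.findContours(m,0,2)[0]:
        if cv2.contourArea(c)<100: continue
        (u,v),r=cv2.minEnclosingCircle(c);p=ray('wrist',u,v,.066,s);print(n,u,v,r,p,np.linalg.norm(ray('wrist',u+r,v,.066,s)-p),100*totool(np.array([p[0],p[1],.173+.08])-s['ee_pos'],s))
w=cv2.resize(a,(400,300));cr=cv2.resize(t[161:225,138:202],(300,300),interpolation=cv2.INTER_CUBIC)
cv2.imwrite('pics/w2.png',np.hstack([w,cr]))
```

```text
[ 0.43616094 -0.26020383  0.36286684] 5.95
green 259.36492919921875 181.8293914794922 18.683570861816406 [ 0.43864221 -0.26137393  0.066     ] 0.016914850336538577 [ 0.28141182  0.01702022 10.98649215]
blue 123.0 1.0 17.02948570251465 [ 0.61055218 -0.21632353  0.066     ] 0.013053396568786017 [ 14.63543663 -10.46093937  10.97532823]
```

View pics/w2.png

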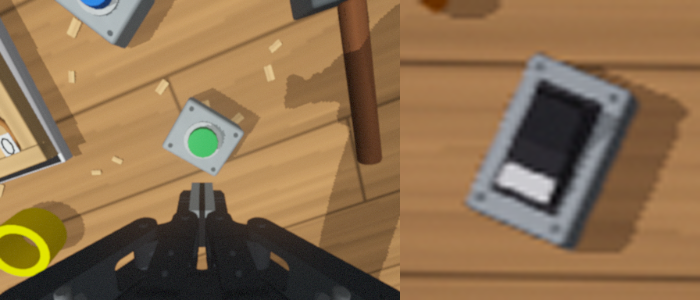

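The crop shows the rocker tipped and its box in place. The green button at (203,141) in the left panel agrees with the top measurement to within 3 mm. I'll go down to it.

>>> arm_command --moves '[[[0.2, 0, 4.5], [0, 0, 0], 1], [[0.2, 0, 9], [0, 0, 0], 1], [[0.2, 0, 11], [0, 0, 0], 1], [[0.2, 0, 11.5], [0, 0, 0], 1], [[0.2, 0, 11.9], [0, 0, 0], 1], [[0.2, 0, 12.1], [0, 0, 0], 1], [[0.2, 0, 12.3], [0, 0, 0], 1], [[0.2, 0, 12.5], [0, 0, 0], 1]]'

```text
clock: 6.85
ee_pos: [0.439, -0.2604, 0.2396]
eef_rot: [3.086, -0.581, 0.003]
contact_force: [0.5, 0.3, -0.1]
opening: 0.0
finger_force: 0.0
```

>>> arm_command --moves '[[[0, 0, 0.2], [0, 0, 0], 1], [[0, 0, 0.4], [0, 0, 0], 1], [[0, 0, 0.6], [0, 0, 0], 1], [[0, 0, 0.7], [0, 0, 0], 1], [[0, 0, 0.7], [0, 0, 0], 1]]'

```text
clock: 7.35
ee_pos: [0.4388, -0.2604, 0.2318]
eef_rot: [3.086, -0.581, 0.002]
contact_force: [1.7, -0.8, 3.3]
opening: -0.0004
finger_force: 1.6
```

>>> arm_command --moves '[[[0, 0, 0.1], [0, 0, 0], 1], [[0, 0, 0.2], [0, 0, 0], 1], [[0, 0, 0.25], [0, 0, 0], 1], [[0, 0, 0.25], [0, 0, 0], 1]]'

```text
clock: 7.75
ee_pos: [0.4392, -0.2606, 0.2313]
eef_rot: [3.087, -0.581, 0.0]
contact_force: [-4.0, 3.5, 19.6]
opening: -0.0
finger_force: 9.7
```

Green is at its hard stop: tips at 58 mm, 20 N. On to blue.

>>> arm_command --moves '[[[0, 0, -4], [0, 0, 0], 1], [[0, 0, -8], [0, 0, 0], 1], [[0, 0, -13], [0, 0, 0], 1], [[15.5, -10.6, -13], [0, 0, 0], 1], [[15.5, -10.6, -13], [0, 0, 0], 1], [[15.5, -10.6, -13], [0, 0, 0], 1], [[15.5, -10.6, -13], [0, 0, 0], 1], [[15.5, -10.6, -13], [0, 0, 0], 1]]'

```text
clock: 8.55
ee_pos: [0.624, -0.2162, 0.357]
eef_rot: [-3.087, 0.576, 0.003]
contact_force: [-0.3, -0.4, -0.2]
opening: 0.0
finger_force: 0.0
```

>>> arm_command --moves '[[[0, 0, 0], [0, 0, 0], 1], [[0, 0, 0], [0, 0, 0], 1]]'

```text
clock: 8.75
ee_pos: [0.6205, -0.2179, 0.358]
eef_rot: [-3.087, 0.582, 0.004]
contact_force: [-0.2, 0.9, 0.4]
opening: -0.0003
finger_force: 0.0
```

Run:
```python
from h import *
s=env.observe();a=imaging.capture('wrist')
print(s['ee_pos'],s['clock'])
hsv=cv2.cvtColor(a,cv2.COLOR_BGR2HSV)
m=cv2.morphologyEx(cv2.inRange(hsv,(100,140,60),(120,255,255)),cv2.MORPH_OPEN,np.ones((5,5)))
for c in cv2.findContours(m,0,2)[0]:
    if cv2.contourArea(c)<100: continue
    (u,v),r=cv2.minEnclosingCircle(c);p=ray('wrist',u,v,.066,s);print(u,v,r,p,np.linalg.norm(ray('wrist',u+r,v,.066,s)-p),100*totool(np.array([p[0],p[1],.173+.08])-s['ee_pos'],s))
cv2.imwrite('pics/w3.png',a)
```

```text
[ 0.62051961 -0.21792405  0.35797367] 8.75
257.54876708984375 180.15853881835938 19.17032241821289 [ 0.62580042 -0.21840356  0.066     ] 0.01700760438594126 [ 0.53478411 -0.14804265 10.49609288]
398.0491943359375 75.96721649169922 25.553701400756836 [ 0.66534553 -0.35510902  0.066     ] 0.02054097891693137 [ 9.19651753 11.14336637 10.47544459]
99.21034240722656 18.258621215820312 27.9868106842041 [ 0.78876533 -0.15242169  0.066     ] 0.021350563993889956 [ 13.3089172  -12.22828423  10.46462162]
```

View pics/w3.png

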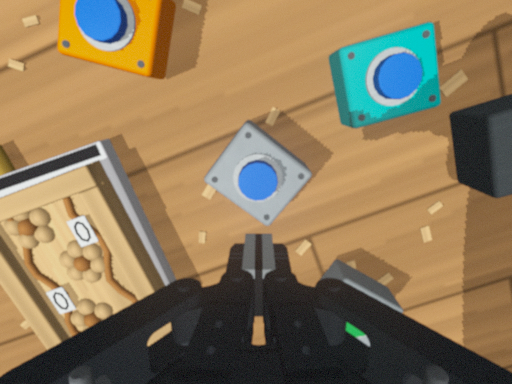

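The grey box's blue button is at (258,180), straight ahead of the fingertips. The orange box at (100,20) and the turquoise one at (398,76) are well aside. I'll shift 0.4 cm and go down.

>>> arm_command --moves '[[[0.4, -0.1, 4.5], [0, 0, 0], 1], [[0.4, -0.1, 9], [0, 0, 0], 1], [[0.4, -0.1, 10.5], [0, 0, 0], 1], [[0.4, -0.1, 11], [0, 0, 0], 1], [[0.4, -0.1, 11.4], [0, 0, 0], 1], [[0.4, -0.1, 11.6], [0, 0, 0], 1], [[0.4, -0.1, 11.8], [0, 0, 0], 1], [[0.4, -0.1, 12.0], [0, 0, 0], 1]]'

```text
clock: 9.6
ee_pos: [0.626, -0.2185, 0.2404]
eef_rot: [3.087, -0.581, 0.004]
contact_force: [-0.6, -0.0, 0.5]
opening: -0.0001
finger_force: 0.0
```

>>> arm_command --moves '[[[0, 0, 0.2], [0, 0, 0], 1], [[0, 0, 0.4], [0, 0, 0], 1], [[0, 0, 0.6], [0, 0, 0], 1], [[0, 0, 0.7], [0, 0, 0], 1], [[0, 0, 0.7], [0, 0, 0], 1]]'

```text
clock: 10.1
ee_pos: [0.6259, -0.2185, 0.2323]
eef_rot: [3.087, -0.581, 0.003]
contact_force: [2.7, -0.1, 3.1]
opening: -0.0001
finger_force: 1.4
```

>>> arm_command --moves '[[[0, 0, 0.1], [0, 0, 0], 1], [[0, 0, 0.2], [0, 0, 0], 1], [[0, 0, 0.3], [0, 0, 0], 1], [[0, 0, 0.3], [0, 0, 0], 1]]'

```text
clock: 10.5
ee_pos: [0.6261, -0.2186, 0.2313]
eef_rot: [3.087, -0.581, 0.002]
contact_force: [-3.1, 1.1, 14.0]
opening: 0.0
finger_force: 7.1
```

Blue is at its hard stop too. I'll lift clear and check.

>>> arm_command --moves '[[[0, 0, -4], [0, 0, 0], 1], [[0, 0, -8], [0, 0, 0], 1], [[0, 0, -12], [0, 0, 0], 1], [[-6, 0, -16], [0, 0, 0], 1], [[-10, 0, -18], [0, 0, 0], 1], [[-14, 0, -18], [0, 0, 0], 1], [[-16, 0, -18], [0, 0, 0], 1], [[-16, 0, -18], [0, 0, 0], 1]]'

```text
clock: 11.3
ee_pos: [0.4741, -0.1587, 0.4079]
eef_rot: [-3.087, 0.581, 0.004]
contact_force: [-0.1, 0.0, -0.5]
opening: 0.0005
finger_force: 0.0
```

Run:
```python
from h import *
a=imaging.capture('scene');b=imaging.capture('wrist');print(env.observe()['contact_force'])
cv2.imwrite('pics/f.png',np.hstack([cv2.resize(a[100:280,60:420],(480,240)),cv2.resize(b,(320,240))]))
```

```text
[ 0.06095399  0.22056153 -0.80254029]
```

View pics/f.png

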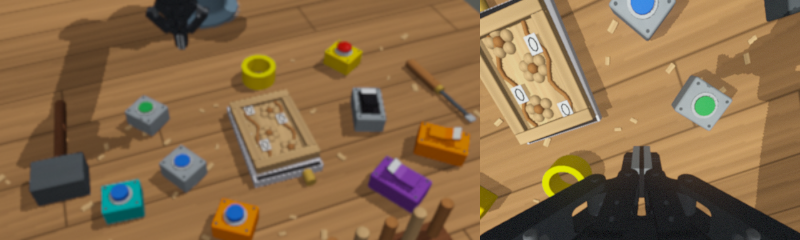

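The picture shows the green button (147,107) and the grey box's blue button (182,160) lower than the orange and turquoise ones. All boxes are in place, the red button is still up, and the hand is clear.

```bash
python3 -c "
from rig import env
print(env.sign_off())"
```

```text
the job is handed in; nothing more can be done
None
```

The job is handed in: the rocker, then the green button, then the blue button were each pressed to the hard stop, the red stop button and other objects look untouched in the last picture, and the hand is clear (about 11.4 s used).

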